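Set the cup size on a capsule coffee machine and start it

TASK

The capsule is in and the mug is under the spout: set the coffee machine for a large cup and start it. With a fingertip, flick the edge of the lobed wheel on top of the machine clockwise (seen from above), click by click, until its pointer line rests at the fifth of the six bars, counted from the shortest; only then press the start button in the middle of the wheel all the way down and let it come up again. Nothing is to be picked up: leave the mug and the other things on the worktop where they stand.

Things in the scene. Friction and masses are not known exactly. Their poses are not given: they have to be found in the camera images.
- machine: black capsule coffee machine, 108 mm wide, 300 deep, 268 high, fixed. Origin: on the worktop straight below the wheel's axis; z up, -x to its front (spout, mug and wheel side, facing the robot give or take its yaw), +y to the robot's left. The round head under the wheel: radius 44 mm, top at 236 mm; column and tank behind it: 100 mm wide, up to 236 mm. Nothing stands higher than wheel and button
- wheel_centre (a point): point on the vertical axis of the wheel, half-way up its thickness, 250 mm above the worktop. The wheel is a flat aluminium disc lying level on top of the head, from 242 to 258 mm above the worktop, with ten equal round lobes on its edge (upright, radius 5 mm, centres 44 mm from the axis): 98 mm over the lobe tips, 80 mm across at the bottom of the gaps
- front_gap (a point): point of the machine 40 mm in front (machine's -x) of the wheel's axis, 250 mm above the worktop. Whenever the wheel rests in a click, the bottom of one gap between two lobes is exactly here, with a lobe 18 degrees round the wheel to either side of it. The gap is about 9 mm deep and 20 mm wide at its mouth. To turn clockwise, this near edge moves to the machine's +y
- bars (a point): centre of the fixed black cap in the middle of the wheel, radius 29.5 mm, its top, 260 mm above the worktop. Near its rim lie six white radial bars, 36 degrees apart: the first and shortest at the machine's +y side, the next ones longer each, round by the far side (+x), to the sixth and longest at the -y side
- wheel (a joint): angle of the wheel in rad, growing clockwise seen from above. A black pointer line on its top, running out to a lobe, stands at the first (shortest) bar at 0, at the fifth at 2.513. It clicks every 0.628 rad (36 degrees, one lobe): pushed under half a click it springs back, pushed more it springs on into the next click. About 3 N at a lobe turns it. It starts at the first, second or third bar
- start_top (a point): centre of the top of the start button, a round aluminium button of radius 13 mm in the middle of the wheel. Up, its top is 268 mm above the worktop, 8 mm above the cap around it
- start (a joint): travel of the start button in m: 0 up, 0.004 all the way down. A spring of about 2 N at first touch and 4.6 N all the way down brings it up again
- mug: white mug, 82 mm high, 72 mm across, upright on the drip tray under the spout, its base 39 mm above the worktop; origin at the middle of its underside
- pod_a: white coffee capsule, 54 mm across, 31 mm high, on the worktop to the left (+y) of the machine; origin at the middle of its underside
- pod_b: a second coffee capsule, the same, beside the first
- milk_jug: steel milk jug, 88 mm high, 68 mm across, on the worktop to the right (-y) of the machine; origin at the middle of its underside
- sugar_jar: glass sugar jar, 110 mm high, 76 mm across, to the right of the machine; origin at the middle of its underside
- espresso_cup: small white cup, 58 mm high, 62 mm across, to the left of the machine; origin at the middle of its underside
- teaspoon: steel teaspoon, 140 mm long, lying on the worktop to the right in front of the machine

How it is judged:
By the outcome, as a careful person would: the job done as asked, in the order asked, and still so for the second after the job is handed in, with the robot touching nothing.
It also fails if it takes over 51 s, if anything falls off the work surface, if the arm or the gripper's body presses on something with over 40 N, if the wrist force passes 120 N, or if a joint passes its speed limit or range.

ROBOT

A 6-joint arm with a two-finger parallel gripper is mounted at the origin on the work surface. World frame = base frame: x ahead of the robot, y to its left, z up, the work surface at z = 0. Lengths are in m, angles in rad, forces in N, time in s.
With the tool pointing down it reaches from about 0.425 to 0.95 m from the base axis. Payload 14.7 kg.
Tool frame: the origin (TCP) lies between the finger pads; the fingertips stand 19 mm ahead of it and the grasp point (between the pads) is the TCP; y points along the fingers, x is the direction in which the jaws open and shut, and the axes are right-handed (so a half turn about y gives the same grasp; the last joint's range is limited). The gripper opens to 85 mm and grips with 20 to 120 N. Pads are 22 mm wide; open, the fingers measure 114 mm over their backs; the gripper's body (76 mm by 85 mm) begins 54 mm behind the grasp point. The pads swing forward as they close: fully open they stand 13 mm farther back than shut.
Start: joints at [1.164, 0.48, 1.596, -0, 1.065, -0.047], TCP at [0.229, 0.608, 0.25] pointing down, gripper open.
Joint ranges: [-2.75, 2.75], [-0.82, 2.05], [0.23, 2.67], [-1.56, 4.7], [0.09, 2.69], [-2.92, 2.92]. Speed limits (rad/s): [1.89, 1.89, 2.39, 3.01, 3.01, 3.01].

INTERFACE

Orientations are given as a unit quaternion [x, y, z, w].
In Python, from cell import env gives the robot as it stands.
- The arm moves only by the tool play_rows, never from a script. Its argument "targets" is a list of rows, each an object with "linear": the shift along the tool's x, y, z in mm, a list of three; "twist": the turn, a rotation vector about the tool's x, y, z in rad, a list of three; "fingers": the finger opening in mm, from 0 to 85.4. In form: [{"linear": [dx, dy, dz], "twist": [rx, ry, rz], "fingers": fingers}, ...]. A call has 1 to 10 rows; each row shifts and turns the pose as measured when the row begins, along the tool's axes as they then stand; what a row does not reach is not made up. A row lasts 1/12 s, in which the tool goes at most 41.7 mm and 7.16 degrees, less where a joint would pass 70% of its speed; a pose out of reach is approached as far as the arm can. A call with a gripper value outside its range is refused whole. The fingers move at their own pace and stop on an object; "force" is the grip in N (left out, the last holds). Time passes only in rows, so rows that do not move let the fingers close. It gives the time, the measured TCP pose, the force and the opening at its end, in the units of the state.
- env.get_obs(): the state, without advancing time (a new reading comes with each control period).
- env.snapshot(name): name is "scene" or "top" or "wrist"; returns the picture (384x512x3 uint8, red, green, blue); there is no depth.
- env.camera_params(name): a dict with "vfov" (degrees; the focal length in pixels is half the picture's height over the tangent of half this angle, whatever the lens; pixels are square), "cx", "cy" (the principal point, pixels), "k1" (the pictures are not rectified: a ray, as slopes to the right and down, at radius r is drawn at 1 + k1 r^2 times it, then the intrinsics apply), "rvec" (rotation vector, rad) and "tvec" (3), from world to camera coordinates, as OpenCV has them. Camera axes: x right, y down, z forward; pixel columns grow to the right and rows downward; lengths in m; the calibration is good to about 2 mm. A picture is of the moment at which its call begins: read the wrist's pose just before it. camera_params takes no time and is no camera call; for the wrist camera it gives the pose at the moment of the call.
- env.sign_off(): hands the job in, once; it reports no verdict.
The state is a dict: "clock": time; "qpos": joint angles; "qvel": joint speeds; "tau": joint torques, N m; "ee_pos": TCP position; "tcp_rot": TCP orientation; "wrist_force": force on the tool from outside, world axes, zero at the start; "torque": the same for the moment, N m; "grip_width": finger opening in m.
Only numpy, scipy, OpenCV 4.12 (cv2) and the standard library are available. Lean on these libraries where they do the work, as an engineer would, in place of code of your own. Each camera call takes 0.05 s, during which the arm holds its last target. There are 200 camera calls.

## Working session

There is one attempt and no reset: what is moved stays moved. The work goes in short steps, Python scripts to look and compute and a tool call to move; the robot and the scene stay as the last step left them, time stands still between calls to the robot, and variables do not carry over. Pictures are saved under pics/ and viewed, about 8 in all and at most 12, crops included, and the job is handed in when it is done.

Besides the shell and the picture viewer there is one more tool, called after ">>>" as name([rows], argument=value, ...), one row to a line, values as JSON. play_rows: Moves the arm, as the interface text tells. Its arguments: {"type":"object","properties":{"targets":{"type":"array"},"force":{"type":"number"}},"required":["targets"]}

```bash
mkdir -p pics; cat > h.py <<'E'
import numpy as np, cv2
from cell import env
from scipy.spatial.transform import Rotation as R
def cam(n):
    p=env.camera_params(n); f=192/np.tan(np.radians(p['vfov'])/2)
    return p,f,R.from_rotvec(np.ravel(p['rvec'])).as_matrix(),np.ravel(p['tvec'])
def ray(n,uv,z,c=None):
    p,f,M,t=c or cam(n); d=(np.array(uv,float)-[p['cx'],p['cy']])/f; s=d.copy()
    for _ in range(30): s=d/(1+p['k1']*(s@s))
    r=M.T@np.array([*s,1]); o=-M.T@t
    return o+r*(z-o[2])/r[2]
def proj(n,X,c=None):
    p,f,M,t=c or cam(n); q=M@np.array(X,float)+t; s=q[:2]/q[2]
    return s*(1+p['k1']*(s@s))*f+[p['cx'],p['cy']]
def save(n,name,box=None,k=1):
    im=env.snapshot(n)
    cv2.imwrite('pics/full_'+name,im[:,:,::-1])
    if box: im=im[box[1]:box[3],box[0]:box[2]]
    cv2.imwrite('pics/'+name,cv2.resize(im[:,:,::-1],None,fx=k,fy=k,interpolation=cv2.INTER_CUBIC))
E
python3 - <<'E'
from h import *
print(env.get_obs())
a=env.snapshot('top');b=env.snapshot('scene')
cv2.imwrite('pics/top0.png',a[:,:,::-1]);cv2.imwrite('pics/scene0.png',b[:,:,::-1])
cv2.imwrite('pics/both.png',cv2.resize(np.vstack([a,b])[:,:,::-1],None,fx=.78,fy=.78,interpolation=cv2.INTER_AREA))
for n in('top','scene','wrist'): print(n,env.camera_params(n))
E
```

```text
{'clock': 0.0, 'qpos': array([ 1.16437451e+00,  4.80842852e-01,  1.59689040e+00, -5.03222989e-06,
        1.06512297e+00, -4.65909488e-02]), 'qvel': array([ 0.001384  , -0.00124188, -0.00016463, -0.00011351, -0.00193321,
        0.00116316]), 'tau': array([ 2.34870553e-03, -9.50643396e+01, -4.30180013e+01,  1.30112935e-04,
        1.20227950e-02, -2.49385357e-05]), 'ee_pos': array([0.22868955, 0.60800389, 0.24965908]), 'tcp_rot': array([ 0.58164019,  0.40207892, -0.40283479, -0.58116379]), 'wrist_force': array([-0.19967818,  0.17759062, -0.11654594]), 'torque': array([ 0.009056  ,  0.04080335, -0.06207857]), 'grip_width': 0.08505440388807359}
top {'vfov': 54.64600110245046, 'cx': 256.23550031497535, 'cy': 188.79092219864307, 'k1': -0.05519234479434757, 'rvec': array([ 2.19555273, -2.16392743,  0.05824973]), 'tvec': array([0.01346929, 0.55617171, 0.95269516])}
scene {'vfov': 51.124915142491304, 'cx': 249.74379579634686, 'cy': 190.83049148890345, 'k1': -0.05774095571307092, 'rvec': array([ 0.80654866,  2.43983628, -1.27110979]), 'tvec': array([ 0.45318925, -0.06166224,  1.43597968])}
wrist {'vfov': 62.33504463635701, 'cx': 251.289334570044, 'cy': 193.2631394639722, 'k1': -0.06715053894410736, 'rvec': array([-2.38831162, -1.65515306, -0.228032  ]), 'tvec': array([-0.64912276, -0.03608142,  0.3789729 ])}
```

View pics/both.png

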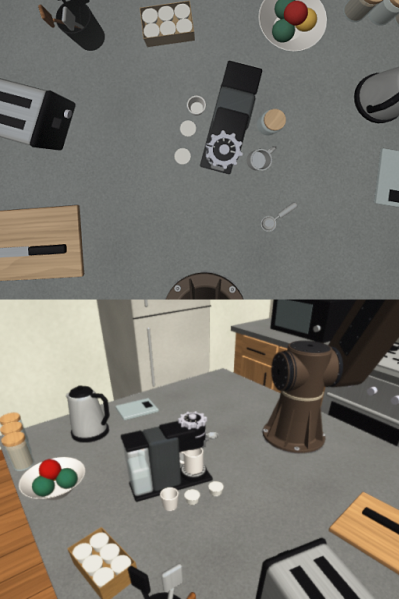

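Picture 1: overview. The wheel is in the top view at about (287,192), and the machine is yawed. Next I'll enlarge that area.

```bash
python3 - <<'E'
from h import *
a=cv2.imread('pics/top0.png')[160:226,250:328]
cv2.imwrite('pics/topc.png',cv2.resize(a,None,fx=9,fy=9,interpolation=cv2.INTER_CUBIC))
print(R.from_quat(env.get_obs()['tcp_rot']).as_matrix().round(3))
E
```

```text
[[ 0.352 -0.    -0.936]
 [ 0.936 -0.001  0.352]
 [-0.001 -1.     0.   ]]
```

View pics/topc.png

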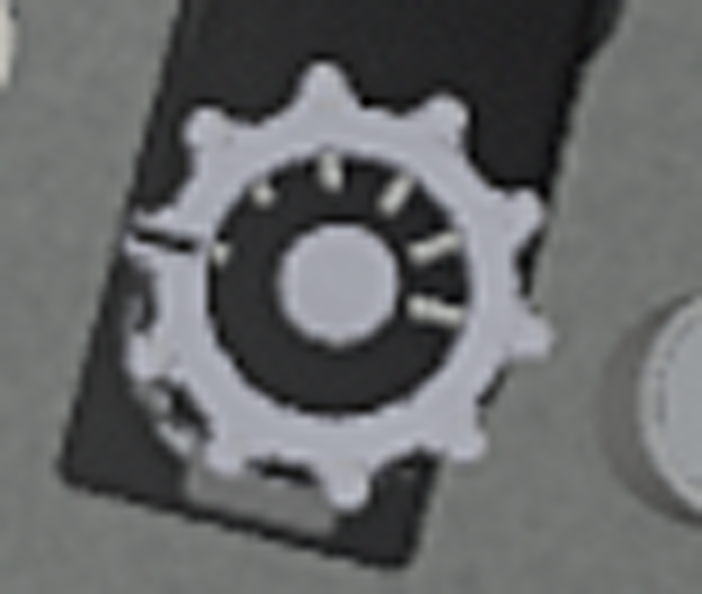

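Picture 2: the pointer line is at (165,240), on the left, at the shortest bar. That is bar 1, so four clicks are needed. Button centre is at (339,284) and the lobe tips are all round it.

```bash
python3 - <<'E'
from h import *
f=lambda u,v,z: ray('top',(250+(u+.5)/9-.5,160+(v+.5)/9-.5),z)
L=[(323,68),(447,103),(535,205),(545,338),(475,450),(350,500),(225,465),(137,358),(135,240),(203,115)]
P=np.array([f(*l,.258)[:2] for l in L])
b=f(339,284,.268)[:2]; c=f(339,283.5,.26)[:2]
A=np.c_[2*P,np.ones(10)]; s=np.linalg.lstsq(A,(P**2).sum(1),rcond=None)[0]
print('button',b,'cap',c,'lobes',s[:2],np.sqrt(s[2]+s[:2]@s[:2]))
C=(b+c)/2
a=np.degrees(np.arctan2(*(P-s[:2]).T[::-1])); print(a.round(1))
# lobes at yaw+90+36k  -> yaw mod 36
m=(np.degrees(np.angle(np.exp(1j*np.radians((a-90)*10)).mean()))/10); print('yaw mod 36',m)
# bars at z=.26: yaw+90-36i
B=np.array([f(*q,.26)[:2] for q in [(220,252),(263,195),(330,171),(397,194),(436,245),(436,310)]])-c
print('bars',(np.degrees(np.arctan2(B[:,1],B[:,0]))-90+36*np.arange(6)).round(1))
# machine side edges, base front corners at z~.03
print(f(62,470,.03),f(410,565,.03))
E
```

```text
button [ 0.53532574 -0.04242237] cap [ 0.535938   -0.04296945] lobes [ 0.53604224 -0.04298342] 0.046779794268597026
[   4.6  -30.4  -67.4 -104.  -140.  -176.4  148.7  111.1   78.7   39.3]
yaw mod 36 -13.584412216879969
bars [-14.1 -12.8 -12.9 -14.3 -13.5 -14.5]
[0.49586084 0.01994454 0.03      ] [ 0.47023474 -0.07976799  0.03      ]
```

>>> play_rows([
  {"linear":[-22,-7,-30],"twist":[0,0,0],"fingers":0},
  {"linear":[-22,-7,-30],"twist":[0,0,0],"fingers":0},
  {"linear":[-22,-7,-30],"twist":[0,0,0],"fingers":0},
  {"linear":[-22,-7,-30],"twist":[0,0,0],"fingers":0},
  {"linear":[-22,-7,-30],"twist":[0,0,0],"fingers":0},
  {"linear":[-22,-7,-30],"twist":[0,0,0],"fingers":0},
  {"linear":[-22,-7,-30],"twist":[0,0,0],"fingers":0},
  {"linear":[-22,-7,-30],"twist":[0,0,0],"fingers":0},
  {"linear":[-22,-7,-30],"twist":[0,0,0],"fingers":0},
  {"linear":[-22,-7,-30],"twist":[0,0,0],"fingers":0},
])

```text
clock: 0.93
ee_pos: [0.4341, 0.2877, 0.3176]
tcp_rot: [0.58, 0.403, -0.408, -0.579]
wrist_force: [1.7, 0.7, -0.3]
grip_width: 0.0001
```

>>> play_rows([
  {"linear":[-34,0,-14],"twist":[0,0,0],"fingers":0},
  {"linear":[-34,0,-14],"twist":[0,0,0],"fingers":0},
  {"linear":[-34,0,-14],"twist":[0,0,0],"fingers":0},
  {"linear":[-34,0,-14],"twist":[0,0,0],"fingers":0},
  {"linear":[-34,0,-14],"twist":[0,0,0],"fingers":0},
  {"linear":[-34,0,-14],"twist":[0,0,0],"fingers":0},
  {"linear":[-34,0,-14],"twist":[0,0,0],"fingers":0},
  {"linear":[-30,0,-14],"twist":[0,0,0],"fingers":0},
  {"linear":[-10,0,-4],"twist":[0,0,0],"fingers":0},
  {"linear":[0,0,0],"twist":[0,0.12,0],"fingers":0},
])

```text
clock: 1.77
ee_pos: [0.4487, -0.0331, 0.3195]
tcp_rot: [0.604, 0.367, -0.372, -0.602]
wrist_force: [0.0, -0.5, -1.6]
grip_width: 0.0003
```

>>> play_rows([
  {"linear":[0,0,0],"twist":[0,0.12,0],"fingers":0},
  {"linear":[0,0,0],"twist":[0,0.12,0],"fingers":0},
  {"linear":[0,0,0],"twist":[0,0.12,0],"fingers":0},
  {"linear":[0,0,0],"twist":[0,0.12,0],"fingers":0},
  {"linear":[0,0,0],"twist":[0,0.08,0],"fingers":0},
  {"linear":[0,0,0],"twist":[0,0,0],"fingers":0},
])

```text
clock: 2.27
ee_pos: [0.4473, -0.0358, 0.3184]
tcp_rot: [0.686, 0.175, -0.18, -0.683]
wrist_force: [-0.3, -0.4, -0.4]
grip_width: -0.0002
```

```bash
cat > st.py <<'E'
from h import *
import sys
C=np.array([.5358,-.0428]); yaw=np.radians(-13.6)
def st():
    o=env.get_obs(); M=R.from_quat(o['tcp_rot']).as_matrix(); p=o['ee_pos']
    d=p[:2]-C; c,s=np.cos(yaw),np.sin(yaw)
    print('t',round(o['clock'],2),'p',p.round(4),'mach xy mm',np.round([(c*d[0]+s*d[1])*1e3,(-s*d[0]+c*d[1])*1e3],1),'xhead-yaw',round(np.degrees(np.arctan2(M[1,0],M[0,0])-yaw),1),'tilt y',M[:,1].round(3),'F',o['wrist_force'].round(1))
    return o,M,p
if __name__=='__main__': st()
E
python3 - <<'E'
from st import *
st()
a=env.snapshot('wrist');b=env.snapshot('top')[140:240,220:340];c=env.snapshot('scene')
c_=proj('scene',[.5,-.04,.26]).astype(int);print(c_)
c=c[max(0,c_[1]-48):c_[1]+48,max(0,c_[0]-64):c_[0]+64]
r=lambda x:cv2.resize(x,(400,300),interpolation=cv2.INTER_CUBIC)
cv2.imwrite('pics/w1.png',a[:,:,::-1])
cv2.imwrite('pics/m1.png',np.vstack([np.hstack([r(b),r(c)]),np.hstack([r(a),r(a[200:384,130:375])])])[:,:,::-1])
E
```

```text
t 2.27 p [ 0.4473 -0.0358  0.3184] mach xy mm [-87.7 -14. ] xhead-yaw 42.6 tilt y [-0.006 -0.006 -1.   ] F [-0.3 -0.4 -0.4]
[258 146]
```

View pics/m1.png

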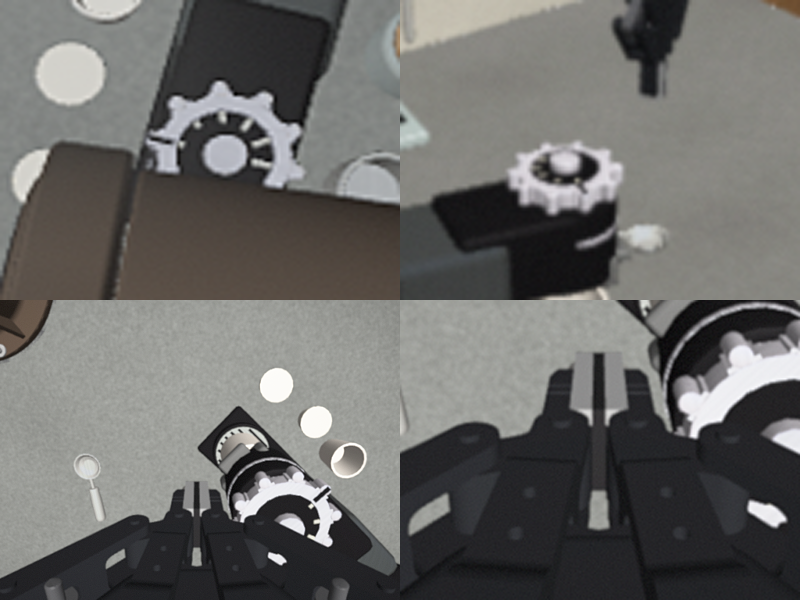

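Picture 3: the top view is mostly hidden by the arm. The wrist view shows the closed tips at crop (575–650, 350), with the wheel beside them. I'll project tool points into it to measure the tip's outline.

```bash
python3 - <<'E'
from st import *
o,M,p=st()
cc=cam('wrist')
im=cv2.imread('pics/w1.png')
k=5;x0,y0=205,215
big=cv2.resize(im[y0:y0+100,x0:x0+100],None,fx=k,fy=k,interpolation=cv2.INTER_CUBIC)
for zz,col in((-.011,(0,0,255)),(.011,(0,255,0))):
  for xx in(-.0145,-.007,0,.007,.0145):
    for yy in (0,.019):
      q=proj('wrist',p+M@[xx,yy,zz],cc)
      cv2.circle(big,tuple(((q-[x0,y0]+.5)*k).astype(int)),4,col,1 if yy==0 else -1)
print('cam in tool',(M.T@(-cc[2].T@cc[3]-p)).round(3))
# expected lobes of wheel: gaps drawn check
w2=cv2.imread('pics/w1.png')
for i in range(10):
  a=yaw+np.pi+np.radians(36*i); X=[*(C+.04*np.array([np.cos(a),np.sin(a)])),.258]
  q=proj('wrist',X,cc); cv2.circle(w2,tuple(q.astype(int)),2,(0,0,255),-1)
cv2.circle(w2,tuple(proj('wrist',[*C,.268],cc).astype(int)),2,(0,0,255),-1)
w2=cv2.resize(w2[220:320,280:440],(800,500),interpolation=cv2.INTER_CUBIC)[:, :]
cv2.imwrite('pics/tip.png',cv2.resize(np.hstack([big,w2]),None,fx=.61,fy=.61,interpolation=cv2.INTER_AREA))
E
```

```text
t 2.42 p [ 0.4474 -0.0358  0.3185] mach xy mm [-87.6 -14. ] xhead-yaw 43.1 tilt y [-0.006 -0.006 -1.   ] F [-0.3  0.8  0.7]
cam in tool [-0.    -0.124  0.069]
```

View pics/tip.png

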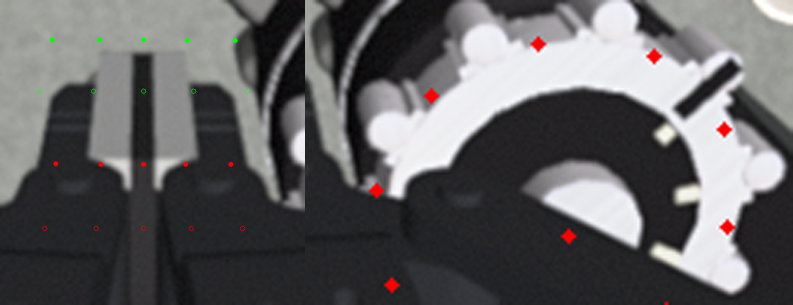

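Picture 4: the tip is about 15 x 22 mm with sharp corners, and the projected gaps match the picture to within 1–2 mm. I'll put a corner into the front gap, sweep it on an arc about the axis, and back out. First I go to standoff.

>>> play_rows([
  {"linear":[12,0,0],"twist":[0,0,0],"fingers":0},
  {"linear":[12,0,0],"twist":[0,0,0],"fingers":0},
  {"linear":[0,20,0],"twist":[0,0,0],"fingers":0},
  {"linear":[0,20,0],"twist":[0,0,0],"fingers":0},
  {"linear":[0,15,0],"twist":[0,0,0],"fingers":0},
  {"linear":[0,0,0],"twist":[0,0,0],"fingers":0},
])

```text
clock: 2.92
ee_pos: [0.4747, -0.0213, 0.2625]
tcp_rot: [0.685, 0.183, -0.184, -0.681]
wrist_force: [-1.2, -0.5, -1.0]
grip_width: -0.0002
```

```bash
cat >> st.py <<'E'
def go(mx,my,z,head):
    "tool-frame shift to machine xy mm, z m, and twist about tool y to heading head deg"
    o,M,p=st(); c,s=np.cos(yaw),np.sin(yaw)
    q=np.array([*(C+np.array([c*mx-s*my,s*mx+c*my])/1e3),z])
    h=np.degrees(np.arctan2(M[1,0],M[0,0])-yaw)
    print('lin',(M.T@(q-p)*1e3).round(1),'twist y',round(np.radians(h-head),3))
E
python3 - <<'E'
from st import *
go(-55,2.9,.263,43)
# arc step
h=np.radians(43);v=np.array([-55,2.9]); 
vt=np.array([np.cos(h)*v[0]+np.sin(h)*v[1],0,-np.sin(h)*v[0]+np.cos(h)*v[1]])
print('step .105',(R.from_rotvec([0,.105,0]).apply(vt)-vt).round(2))
E
```

```text
t 2.92 p [ 0.4747 -0.0213  0.2625] mach xy mm [-64.4   6.6] xhead-yaw 43.7 tilt y [-0.001 -0.006 -1.   ] F [-1.2 -0.5 -1. ]
lin [ 4.3 -0.5 -9.1] twist y 0.013
step .105 [4.36 0.   3.79]
```

>>> play_rows([
  {"linear":[2,-0.5,-4.5],"twist":[0,0.013,0],"fingers":0},
  {"linear":[2,0,-4.5],"twist":[0,0,0],"fingers":0},
  {"linear":[0,0,0],"twist":[0,0,0],"fingers":0},
])

```text
clock: 3.17
ee_pos: [0.4849, -0.0265, 0.2637]
tcp_rot: [0.686, 0.179, -0.181, -0.682]
wrist_force: [-0.9, -0.2, -0.8]
grip_width: 0.0003
```

```bash
python3 st.py
```

```text
t 3.17 p [ 0.4849 -0.0265  0.2637] mach xy mm [-53.3   3.8] xhead-yaw 43.1 tilt y [-0.001 -0.006 -1.   ] F [-0.9 -0.2 -0.8]
```

>>> play_rows([
  {"linear":[3.4,0,4.7],"twist":[0,0.105,0],"fingers":0},
  {"linear":[4.4,0,3.8],"twist":[0,0.105,0],"fingers":0},
  {"linear":[4.4,0,3.8],"twist":[0,0.105,0],"fingers":0},
  {"linear":[4.4,0,3.8],"twist":[0,0.105,0],"fingers":0},
  {"linear":[4.4,0,3.8],"twist":[0,0.105,0],"fingers":0},
  {"linear":[4.4,0,3.8],"twist":[0,0.105,0],"fingers":0},
  {"linear":[0,0,0],"twist":[0,0,0],"fingers":0},
])

```text
clock: 3.75
ee_pos: [0.5067, 0.0016, 0.2689]
tcp_rot: [0.708, -0.05, 0.052, -0.703]
wrist_force: [-2.1, 0.1, -1.1]
grip_width: -0.0004
```

```bash
python3 - <<'E'
from st import *
o,M,p=st()
v=M.T@(p-[*C,.25])*1e3; print('tcp rel axis in tool',v.round(1),'ideal',[-38.2,0,39.6])
a=env.snapshot('wrist');c=env.snapshot('scene')
c=c[98:194,194:322]
r=lambda x:cv2.resize(x,(400,300),interpolation=cv2.INTER_CUBIC)
cv2.imwrite('pics/m2.png',np.hstack([r(c),r(a)])[:,:,::-1])
E
```

```text
t 3.75 p [0.5067 0.0016 0.2689] mach xy mm [-38.7  36.3] xhead-yaw 5.3 tilt y [ 0.003 -0.007 -1.   ] F [-2.1  0.1 -1.1]
tcp rel axis in tool [-35.2 -19.2  39.6] ideal [-38.2, 0, 39.6]
```

View pics/m2.png

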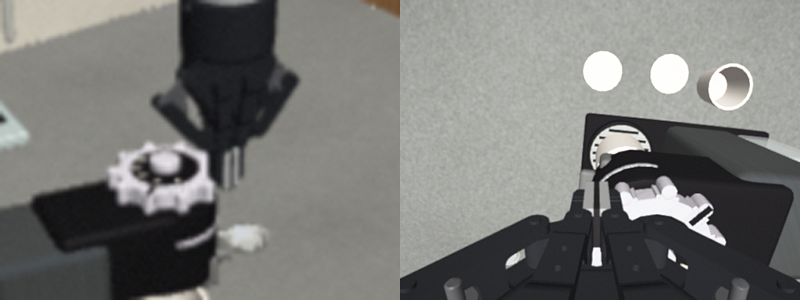

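Picture 5: the finger is in a gap, and the pointer line runs to about (712,207) in the wrist half, which is (399,265) full size. I'll work out its angle.

```bash
cat >> st.py <<'E'
def ptr(uv,n='wrist',z=.258):
    d=ray(n,uv,z)[:2]-C; a=np.degrees(np.arctan2(d[1],d[0])-yaw)
    print('r',round(np.hypot(*d)*1e3,1),'wheel deg cw',round((90-a)%360,1))
E
python3 -c "
from st import *
ptr((399,265));ptr((386,278))"
```

```text
r 49.3 wheel deg cw 40.3
r 40.5 wheel deg cw 42.1
```

One click is done, and the wheel is at bar 2. The finger is still in the same gap, so I'll continue the arc with a small outward and downward correction.

>>> play_rows([
  {"linear":[-1.5,3,1.5],"twist":[0,0,0],"fingers":0},
  {"linear":[4.4,3,3.7],"twist":[0,0.105,0],"fingers":0},
  {"linear":[4.4,1,3.7],"twist":[0,0.105,0],"fingers":0},
  {"linear":[4.4,1,3.7],"twist":[0,0.105,0],"fingers":0},
  {"linear":[4.4,1,3.7],"twist":[0,0.105,0],"fingers":0},
  {"linear":[4.4,1,3.7],"twist":[0,0.105,0],"fingers":0},
  {"linear":[4.4,1,3.7],"twist":[0,0.09,0],"fingers":0},
  {"linear":[0,0,0],"twist":[0,0,0],"fingers":0},
])

```text
clock: 4.52
ee_pos: [0.5355, 0.0124, 0.258]
tcp_rot: [0.659, -0.259, 0.262, -0.656]
wrist_force: [-0.3, 1.1, 0.5]
grip_width: 0.0003
```

```bash
cat > look.py <<'E'
from st import *
import sys
o,M,p=st()
v=M.T@(p-[*C,.25])*1e3; print('tcp rel axis in tool',v.round(1),'q6',o['qpos'][5].round(2))
cp=M[:2]@[.0075,.019,-.011]+p[:2]-C; a=np.degrees(np.arctan2(cp[1],cp[0])-yaw)
print('corner r',round(np.hypot(*cp)*1e3,1),'cw from front',round((180-a)%360,1))
cc=cam('wrist');a=env.snapshot('wrist')
a=a[:,:,::-1].copy(); cv2.imwrite('pics/raw_'+sys.argv[1],a)
for i in range(6):
  t=yaw+np.radians(90-36*i)
  q=proj('wrist',[*(C+.053*np.array([np.cos(t),np.sin(t)])),.258],cc)
  cv2.putText(a,str(i+1),tuple(q.astype(int)-[4,-4]),0,.4,(0,0,255),1)
cv2.imwrite('pics/'+sys.argv[1],a)
E
python3 look.py m3.png
```

```text
t 4.52 p [0.5355 0.0124 0.258 ] mach xy mm [-13.2  53.6] xhead-yaw -29.6 tilt y [ 0.002 -0.006 -1.   ] F [-0.3  1.1  0.5]
tcp rel axis in tool [-37.9  -8.3  40.1] q6 0.73
corner r 42.0 cw from front 73.3
```

View pics/m3.png

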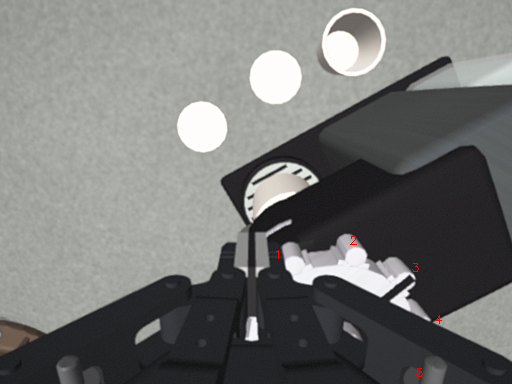

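Picture 6: the pointer, near (400,288), is at bar 3. I'll raise the tip 5 mm and do the next click.

>>> play_rows([
  {"linear":[0,-5,0],"twist":[0,0,0],"fingers":0},
  {"linear":[4.4,0,3.7],"twist":[0,0.105,0],"fingers":0},
  {"linear":[4.4,0,3.7],"twist":[0,0.105,0],"fingers":0},
  {"linear":[4.4,0,3.7],"twist":[0,0.105,0],"fingers":0},
  {"linear":[4.4,0,3.7],"twist":[0,0.105,0],"fingers":0},
  {"linear":[4.4,0,3.7],"twist":[0,0.105,0],"fingers":0},
  {"linear":[4.4,0,3.7],"twist":[0,0.09,0],"fingers":0},
  {"linear":[0,0,0],"twist":[0,0,0],"fingers":0},
])

```text
clock: 5.23
ee_pos: [0.565, 0.0036, 0.2658]
tcp_rot: [0.551, -0.443, 0.445, -0.55]
wrist_force: [1.4, 2.4, -0.5]
grip_width: 0.0003
```

```bash
python3 look.py m4.png
```

```text
t 5.23 p [0.565  0.0036 0.2658] mach xy mm [17.5 51.9] xhead-yaw -64.1 tilt y [ 0.001 -0.003 -1.   ] F [ 1.4  2.4 -0.5]
tcp rel axis in tool [-39.  -15.9  38.4] q6 1.31
corner r 41.8 cw from front 105.1
```

View pics/m4.png

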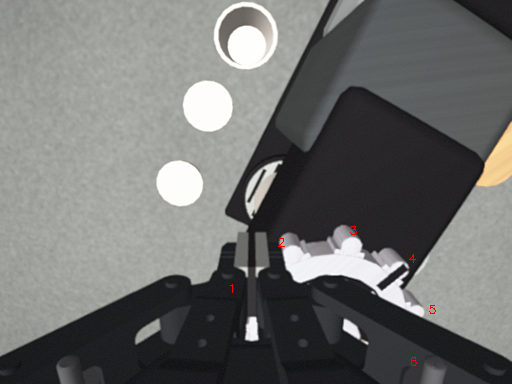

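Picture 7: the pointer, near (395,273), is at bar 4. One more click is needed.

>>> play_rows([
  {"linear":[4.2,1,3.8],"twist":[0,0.105,0],"fingers":0},
  {"linear":[4.2,0,3.8],"twist":[0,0.105,0],"fingers":0},
  {"linear":[4.2,0,3.8],"twist":[0,0.105,0],"fingers":0},
  {"linear":[4.2,0,3.8],"twist":[0,0.105,0],"fingers":0},
  {"linear":[4.2,0,3.8],"twist":[0,0.105,0],"fingers":0},
  {"linear":[4.2,0,3.8],"twist":[0,0.105,0],"fingers":0},
  {"linear":[0,0,0],"twist":[0,0.02,0],"fingers":0},
  {"linear":[0,0,0],"twist":[0,0,0],"fingers":0},
])

```text
clock: 5.95
ee_pos: [0.585, -0.0203, 0.2678]
tcp_rot: [0.387, -0.59, 0.592, -0.39]
wrist_force: [2.2, 0.4, 0.4]
grip_width: -0.0004
```

```bash
python3 look.py m5.png
```

```text
t 5.95 p [ 0.585  -0.0203  0.2678] mach xy mm [42.5 33.5] xhead-yaw -99.8 tilt y [ 0.005 -0.    -1.   ] F [2.2 0.4 0.4]
tcp rel axis in tool [-40.3 -17.5  36.2] q6 1.89
corner r 41.4 cw from front 137.5
```

View pics/m5.png

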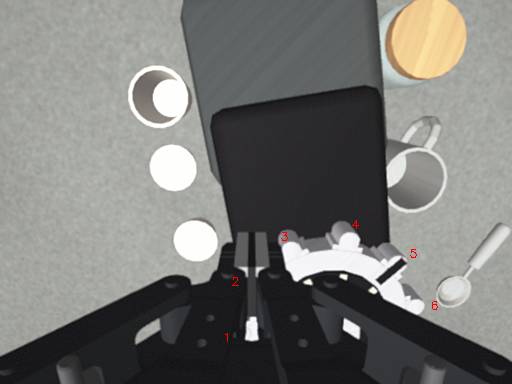

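Picture 8: the pointer, near (392,270), is at bar 5. I'll lift straight out of the gap.

>>> play_rows([
  {"linear":[0,-10,0],"twist":[0,0,0],"fingers":0},
  {"linear":[0,-10,0],"twist":[0,0,0],"fingers":0},
  {"linear":[0,-10,0],"twist":[0,0,0],"fingers":0},
  {"linear":[0,-10,0],"twist":[0,0,0],"fingers":0},
  {"linear":[0,0,0],"twist":[0,0,0],"fingers":0},
])

```text
clock: 6.42
ee_pos: [0.5829, -0.0194, 0.3126]
tcp_rot: [0.392, -0.587, 0.589, -0.394]
wrist_force: [0.5, -0.6, 0.5]
grip_width: 0.0
```

```bash
python3 - <<'E'
from st import *
go(0,0,.300,-100)
a=env.snapshot('wrist')[200:360,220:480]; c=env.snapshot('scene')[98:194,194:322]
cv2.imwrite('pics/m6.png',np.hstack([cv2.resize(a,(488,300)),cv2.resize(c,(300,225)).copy() if 0 else cv2.resize(c,(300,300),interpolation=cv2.INTER_CUBIC)])[:,:,::-1])
E
```

```text
t 6.42 p [ 0.5829 -0.0194  0.3126] mach xy mm [40.3 33.9] xhead-yaw -98.9 tilt y [ 0.003 -0.001 -1.   ] F [ 0.5 -0.6  0.5]
lin [ 39.7  12.5 -34.6] twist y 0.019
```

View pics/m6.png

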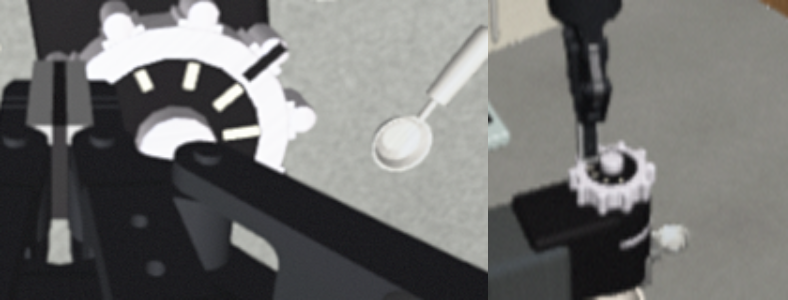

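Picture 9: the pointer is lined up with the bar just before the last, longest one, so it is at bar 5 and the wheel is free. Now I move over the button.

>>> play_rows([
  {"linear":[13,3,-11.5],"twist":[0,0,0],"fingers":0},
  {"linear":[13,3,-11.5],"twist":[0,0,0],"fingers":0},
  {"linear":[13,3,-11.5],"twist":[0,0,0],"fingers":0},
  {"linear":[0,0,0],"twist":[0,0,0],"fingers":0},
])

```text
clock: 6.85
ee_pos: [0.5335, -0.0422, 0.2997]
tcp_rot: [0.393, -0.588, 0.588, -0.393]
wrist_force: [1.4, -0.2, -0.5]
grip_width: 0.0003
```

```bash
python3 -c "
from st import *
go(0,0,.289,-100)"
```

```text
t 6.85 p [ 0.5335 -0.0422  0.2997] mach xy mm [-2.4  0. ] xhead-yaw -98.8 tilt y [ 0. -0. -1.] F [ 1.4 -0.2 -0.5]
lin [-0.3 10.7  2.4] twist y 0.021
```

>>> play_rows([
  {"linear":[0,5,2.4],"twist":[0,0,0],"fingers":0},
  {"linear":[0,5,0],"twist":[0,0,0],"fingers":0},
  {"linear":[0,0,0],"twist":[0,0,0],"fingers":0},
])

```text
clock: 7.1
ee_pos: [0.5358, -0.0433, 0.2884]
tcp_rot: [-0.393, 0.588, -0.588, 0.393]
wrist_force: [-0.2, 0.1, -0.2]
grip_width: 0.0002
```

>>> play_rows([
  {"linear":[0,2,0],"twist":[0,0,0],"fingers":0},
  {"linear":[0,1,0],"twist":[0,0,0],"fingers":0},
  {"linear":[0,0,0],"twist":[0,0,0],"fingers":0},
])

```text
clock: 7.35
ee_pos: [0.5367, -0.043, 0.2843]
tcp_rot: [-0.394, 0.588, -0.587, 0.393]
wrist_force: [-1.8, -1.7, 3.3]
grip_width: 0.0004
```

>>> play_rows([
  {"linear":[0,1,0],"twist":[0,0,0],"fingers":0},
  {"linear":[0,1,0],"twist":[0,0,0],"fingers":0},
  {"linear":[0,0,0],"twist":[0,0,0],"fingers":0},
])

```text
clock: 7.6
ee_pos: [0.537, -0.0429, 0.2831]
tcp_rot: [-0.394, 0.588, -0.587, 0.393]
wrist_force: [-2.6, -1.4, 4.7]
grip_width: -0.0
```

>>> play_rows([
  {"linear":[0,1,0],"twist":[0,0,0],"fingers":0},
  {"linear":[0,1,0],"twist":[0,0,0],"fingers":0},
  {"linear":[0,1,0],"twist":[0,0,0],"fingers":0},
])

```text
clock: 7.85
ee_pos: [0.5371, -0.0428, 0.2828]
tcp_rot: [0.394, -0.587, 0.588, -0.394]
wrist_force: [-7.8, 0.1, 19.3]
grip_width: 0.0002
```

The button has bottomed: 19 N against a 4.6 N spring, with no further travel. Now I release it and clear off so the top camera can see.

>>> play_rows([
  {"linear":[0,-4,0],"twist":[0,0,0],"fingers":0},
  {"linear":[0,-10,0],"twist":[0,0,0],"fingers":0},
  {"linear":[0,-20,0],"twist":[0,0,0],"fingers":0},
  {"linear":[0,-30,0],"twist":[0,0,0],"fingers":0},
  {"linear":[-30,0,0],"twist":[0,0,0],"fingers":0},
  {"linear":[-35,0,0],"twist":[0,0,0],"fingers":0},
  {"linear":[-35,0,0],"twist":[0,0,0],"fingers":0},
  {"linear":[-35,0,0],"twist":[0,0,0],"fingers":0},
  {"linear":[-35,0,0],"twist":[0,0,0],"fingers":0},
  {"linear":[-35,0,0],"twist":[0,0,0],"fingers":0},
])

```text
clock: 8.68
ee_pos: [0.6181, 0.1496, 0.3565]
tcp_rot: [0.389, -0.587, 0.591, -0.393]
wrist_force: [1.1, -0.4, -0.1]
grip_width: -0.0001
```

>>> play_rows([
  {"linear":[-35,0,0],"twist":[0,0,0],"fingers":0},
  {"linear":[-35,0,0],"twist":[0,0,0],"fingers":0},
  {"linear":[-20,0,0],"twist":[0,0,0],"fingers":0},
  {"linear":[0,0,0],"twist":[0,0,0],"fingers":0},
  {"linear":[0,0,0],"twist":[0,0,0],"fingers":0},
  {"linear":[0,0,0],"twist":[0,0,0],"fingers":0},
])

```text
clock: 9.18
ee_pos: [0.6557, 0.246, 0.3579]
tcp_rot: [0.39, -0.587, 0.589, -0.396]
wrist_force: [0.5, -0.1, -0.4]
grip_width: 0.0001
```

```bash
python3 - <<'E'
from st import *
st()
b=env.snapshot('top');c=env.snapshot('scene')
r=lambda x:cv2.resize(x,(400,300),interpolation=cv2.INTER_CUBIC)
cv2.imwrite('pics/m7.png',np.vstack([np.hstack([r(b),r(c)]),np.hstack([r(b[160:226,246:334]),r(c[98:194,194:322])])])[:,:,::-1])
E
```

```text
t 9.18 p [0.6557 0.246  0.3579] mach xy mm [ 48.6 308.9] xhead-yaw -98.8 tilt y [ 0.009  0.002 -1.   ] F [ 0.5 -0.1 -0.4]
```

View pics/m7.png

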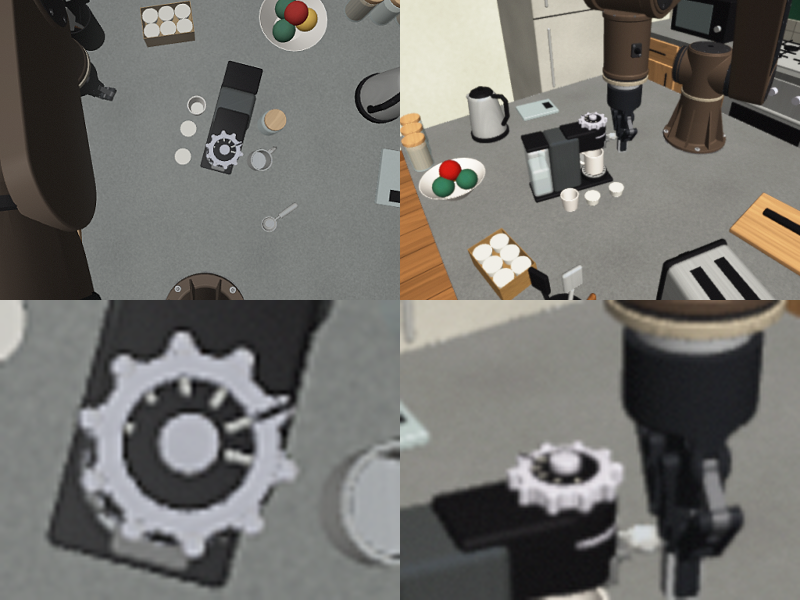

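Picture 10: the pointer is on the fifth bar, at (265,412) in the crop. The button is up, everything else is where it was, and the arm is clear.

```bash
python3 -c "
from cell import env
print(env.sign_off())"
```

```text
the job is handed in; nothing more can be done
None
```

The coffee machine is set for a large cup and started, and I have handed the job in; the sign-off reports no verdict.

- **Wheel:** it started at the first bar. I turned it clockwise four clicks with a fingertip corner in one gap, checking the pointer after each click. It was on the fifth bar before I pressed the button.
- **Button:** I pressed it until it stopped moving, at about 19 N against its 4.6 N spring, then let go.
- **Last checks:** the final top and scene pictures show the pointer still on the fifth bar and the button up again. The mug and the other things look unmoved. The arm is well clear with about zero wrist force, and the clock read about 9.2 s.

No check failed. The fingertip height drifted by a few millimetres during the turning, and I corrected it on the way; the highest contact force I read was the 19 N button press.

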